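Push an air tube into the distribution block and open its valve

TASK

Take the steel air tube out of the tool rack and push its grooved lower end straight down into the free push-in fitting of the air block, past the grip, until it is fully home and stays latched when you let go; stop pushing as soon as it bottoms, do not lean on it. Only then swing the block's shut-off lever all the way over. Leave the two other tools in the rack where they are.

Things in the scene. Friction and masses are not known exactly. Their poses are not given: they have to be found in the camera images.
- tube: Loose rigid steel air tube, 164 mm long, 0.12 kg, upright in one of the rack's holes. Origin at its lower tip, z up. From the tip: cone 9 to 16 mm wide over 8 mm, 16 mm to 14 mm up, groove 11 mm wide from 14 to 22 mm, 16 mm to 85 mm, smooth round sleeve 24 mm wide from 85 to 140 mm, 12 mm nozzle to 164 mm. The sleeve rests on the rack's top, the tip 85 mm below it: lift 90 mm to clear.
- tube_grip (a point): Point on the tube's axis inside the sleeve, 118 mm above the tip: a good height to grip it (24 mm wide, round, any yaw). 33 mm above the rack's top while the tube hangs there.
- rack: Fixed wooden tool rack, a block 60 x 240 x 95 mm (x, y, z of its own frame), origin at the centre of its underside. Three upright square 21 mm through holes in a row on its y axis, at y = -75, 0 and +75 mm.
- drift: Loose dark steel drift punch in another hole of the rack: a 28 mm flange 10 mm high on the rack with a thin 10 mm stem above it, 45 mm high in all above the rack. Origin at its lower tip. Leave alone.
- driver: Loose screwdriver-like tool in the remaining hole of the rack, with a fat 32 mm wooden handle reaching 68 mm above the rack. Origin at its lower tip. Leave alone.
- manifold: Fixed air block, a bar about 70 x 200 mm, 35 mm high, origin at the centre of its underside, z up, long side along its y. At y = -60 mm stands the push-in fitting, a 46 mm square steel body with a round black collar on top; at y = -5 mm a short blanked outlet 55 mm high; at y = +60 mm the shut-off lever.
- port (a point): Centre of the fitting's mouth on its upright bore, 95 mm above the bench, inside a black collar ring (32 mm inside, 42 mm outside, 6 mm high). Bore 18 mm, 20 mm long. Two sprung jaws and a sprung seal lie inside at a depth that varies: with the tube home its tip is 40 to 73 mm below this point, to be found by feel. Over 30 N damages the fitting.
- seal (a joint): How far the hidden seal is pressed, m: 0 free, about 0.003 with the tube latched and let go, 0.005 at the hard stop. Pushing in, the jaws first resist with 5 to 10 N, then ease to 1 to 3 N; then the seal resists, growing from 2 to 11 N over 3 mm, until the jaws snap into the groove; 2 mm on, at about 14 N, comes the hard stop. Let go too early and the seal pushes the tube back up.
- valve (a joint): Angle of the shut-off lever, rad: about 0 closed (leaning to the block's -x), 1.0 fully open (leaning to its +x). Hinge along the block's y axis, 57 mm above the bench; it stays where it is left and needs less than 2 N at the knob.
- valve_tip (a point): Centre of the lever's round black knob, 26 mm in diameter, 80 mm from the hinge on a 10 mm steel rod: 127 mm above the bench at either end of the swing, 137 mm in the middle. It moves 77 mm along the block's x from closed to open; push it from the -x side.
Not all that is in view belongs to the job. Leave any yellow look-alike of the manifold alone.

How it is judged (in metres and radians):
On the way, in this order (a step that is already met when the one before it is completed fails the run):
1. the tube is lifted clear of the rack (height (world z) of tube above 0.1 m), for 0.1 s.
2. the tube is latched in the fitting and let go (value of joint seal above 0.0018 m and horizontal distance between tube and port below 0.008 m and contact force between tube and the arm below 0.1 N and contact force between tube and the fingers below 0.1 N), for 0.3 s.
3. the shut-off lever is swung fully open (value of joint valve above 0.85 rad), for 0.2 s.
At the end, for the whole second after the job is handed in: The tube stands latched in the fitting, its tip at least 38 mm below the mouth and within 8 mm of the bore's axis, tilted less than 0.15 rad, at rest, still pressing the seal down by more than 1.8 mm; the shut-off lever is at more than 0.85 rad of 1.0 (value of joint seal above 0.0018 m and horizontal distance between tube and port below 0.008 m and angle between tube's own z axis and vertical below 0.15 rad and z of tube in the frame of port below -0.038 m and value of joint valve above 0.85 rad and linear speed of tube below 0.01 m/s); the robot touches nothing.
It fails at once if the fitting is pushed with more than 30 N through the tube while the robot holds or presses it (contact force between tube and manifold above 30 N and (contact force between tube and the fingers above 1 N or contact force between tube and the arm above 1 N)).
It fails at once if the lever is swung open before the tube is home (value of joint valve above 0.4 rad and value of joint seal below 0.0015 m).
It fails at once if the drift punch is taken or knocked out of its place (distance of drift from where it was at the start of the episode above 0.03 m).
It fails at once if the screwdriver is taken or knocked out of its place (distance of driver from where it was at the start of the episode above 0.03 m).
It also fails if it takes over 72 s, if anything falls off the work surface, if the arm or the gripper's body presses on something with over 40 N, if the wrist force passes 120 N, or if a joint passes its speed limit or range.

ROBOT

A 6-joint arm with a two-finger parallel gripper is mounted at the origin on the work surface. World frame = base frame: x ahead of the robot, y to its left, z up, the work surface at z = 0. Lengths are in mm, angles in rad, forces in N, time in s.
With the tool pointing down it reaches from about 300 to 775 mm from the base axis. Payload 14.6 kg.
Tool frame: the origin (TCP) lies on the centre line of the jaws, within the pads' length; the fingertips stand 19 mm ahead of it and the grasp point (between the pads) is the TCP (bot.tip_reach is the distance from the TCP to the fingertips, in mm); y points along the fingers, x is the direction in which the jaws open and shut, and the axes are right-handed (so a half turn about y gives the same grasp; the last joint's range is limited). The gripper opens to 85 mm and grips with 20 to 120 N. Pads are 22 mm wide; open, the fingers measure 114 mm over their backs; the gripper's body (76 mm by 85 mm) begins 54 mm behind the grasp point. The pads swing forward as they close: fully open they stand 13 mm farther back than shut.
Start: joints at [1.185, 0.3, 1.521, -0, 1.321, -0.067], TCP at [172.382, 522.278, 250.281] pointing down, gripper open.
Joint ranges: [-3.03, 3.03], [-0.79, 2.21], [0.23, 2.52], [-1.04, 4.18], [0, 3.07], [-2.55, 2.55]. Speed limits (rad/s): [2.22, 2.22, 2.57, 3.14, 3.14, 3.14].

INTERFACE

Orientations are given as a unit quaternion [w, x, y, z].
In Python, from rig import bot gives the robot as it stands. Calls block until the motion is done:
- bot.move_to(position, orientation): joint-space move of the TCP to a pose.
- bot.servo_line(position, attitude=None, speed=150, until_force=None): straight line of the TCP; attitude=None keeps the orientation; speed is the mean speed in mm/s. With until_force (N) it stops when the force on the tool has changed by that much, and returns True; else False.
- bot.move_joints(angles): joint-space move.
- bot.move_gripper(opening, grip_force=None): finger opening in mm; grip_force is the grip in N (None keeps the last); returns when the fingers have stopped.
- bot.dwell(seconds).
- bot.ik(position, orientation): joint angles nearest the present ones, or None.
- bot.read_state(): the state.
- bot.read_camera(name): name is "scene" or "top" or "wrist"; returns a dict with "image" (480x640x3 uint8, blue, green, red), "depth" (480x640 float32, mm along the optical axis (not along the pixel's ray), 0 where there is no reading), "fovy" (degrees; the focal length in pixels is half the picture's height over the tangent of half this angle, whatever the lens; pixels are square), "cx", "cy" (the principal point, pixels), "k1" (the pictures are not rectified: a ray, as slopes to the right and down, at radius r is drawn at 1 + k1 r^2 times it, then the intrinsics apply), "eye" and "attitude" of the camera in the world; the wrist camera has in their place "mount" (4x4, takes a point from camera to tool coordinates, whose origin is the TCP and whose axes are the tool frame's). Camera axes: x right, y down, z forward; pixel columns grow to the right and rows downward; lengths in mm; the calibration is good to about 2 mm. A picture is of the moment at which its call begins: read the wrist's pose just before it.
A pose or a line that the arm cannot do raises bot.MotionError and nothing moves.
- bot.finish_job(): hands the job in, once; it reports no verdict.
The state is a dict: "clock": time; "joint_positions": joint angles; "qvel": joint speeds; "effort": joint torques, N m; "ee_pos": TCP position; "tool_rot": TCP orientation; "ft_force": force on the tool from outside, world axes, zero at the start; "moment": the same for the moment, N m; "grip_width": finger opening in mm.
Only numpy, scipy, OpenCV 4.12 (cv2) and the standard library are available. Lean on these libraries where they do the work, as an engineer would, in place of code of your own. Each camera call takes 0.05 s, during which the arm holds its last target. There are 200 camera calls.

## Working session

There is one attempt and no reset: what is moved stays moved. The work goes in short steps, each a Python script; the robot and the scene stay as the last script left them, time stands still between calls to the robot, and variables do not carry over. Pictures are saved under pics/ and viewed, about 8 in all and at most 12, crops included, and the job is handed in when it is done.

```bash
ls; mkdir -p pics; cat > h.py <<'E'
import numpy as np, cv2
from scipy.spatial.transform import Rotation as R
from rig import bot
def rot(q): q=np.asarray(q,float); return R.from_quat([q[1],q[2],q[3],q[0]]).as_matrix() if q.size==4 else q
def quat(M): x,y,z,w=R.from_matrix(M).as_quat(); return [w,x,y,z]
def cam(name):
    s=bot.read_state(); c=bot.read_camera(name)
    if 'mount' in c:
        T=np.eye(4);T[:3,:3]=rot(s['tool_rot']);T[:3,3]=s['ee_pos'];T=T@np.array(c['mount'])
        c['Rw'],c['o']=T[:3,:3],T[:3,3]
    else: c['Rw'],c['o']=rot(c['attitude']),np.array(c['eye'],float)
    c['f']=240/np.tan(np.radians(c['fovy'])/2)
    return c
def slopes(c,uv):
    K=np.array([[c['f'],0,c['cx']],[0,c['f'],c['cy']],[0,0,1.]])
    return cv2.undistortPoints(np.array(uv,float).reshape(-1,1,2),K,np.array([c['k1'],0,0,0.])).reshape(-1,2)
def rays(c,uv):
    s=slopes(c,uv); return np.c_[s,np.ones(len(s))]@c['Rw'].T
def plane(c,uv,z):
    d=rays(c,uv); return c['o']+d*((z-c['o'][2])/d[:,2])[:,None]
def cloud(c):
    v,u=np.mgrid[:480,:640]; d=rays(c,np.c_[u.ravel(),v.ravel()])
    return (c['o']+d*c['depth'].reshape(-1,1)).reshape(480,640,3)
def down(yaw): # jaw axis x at yaw, tool y?
    x=np.array([np.cos(yaw),np.sin(yaw),0]); return x
E
python3 - <<'E'
from h import *
s=bot.read_state(); print(s); print(rot(s['tool_rot']))
for n in('scene','top'):
    c=cam(n); cv2.imwrite(f'pics/{n}0.png',c['image']); np.savez(f'{n}0.npz',**c); print(n,c['fovy'],c['k1'],c['o'],c['Rw'].tolist(),(c['depth']>0).mean())
E
```

```text
pics
{'clock': 0.0, 'joint_positions': array([ 1.18543403e+00,  3.00465409e-01,  1.52159743e+00,  1.75808794e-05,
        1.32069996e+00, -6.66423780e-02]), 'qvel': array([ 0.00050376,  0.00040549, -0.00149187,  0.00043987, -0.00122407,
        0.00094729]), 'effort': array([ 5.35312518e-05, -5.43518436e+01, -3.61776710e+01, -1.29957780e-04,
        4.19166274e-03,  6.18058471e-05]), 'ee_pos': array([172.28254245, 522.09165676, 249.71750823]), 'tool_rot': array([-0.57279404,  0.57322293,  0.41396621, -0.4146739 ]), 'ft_force': array([-0.11068432,  0.33577639,  0.04824434]), 'moment': array([-0.05511359,  0.03911599, -0.01691089]), 'grip_width': 85.7065156264866}
[[ 3.13355080e-01 -4.55634750e-04 -9.49635923e-01]
 [ 9.49635316e-01 -1.07792271e-03  3.13355397e-01]
 [-1.16640974e-03 -9.99999315e-01  9.49142927e-05]]
scene 44.977402344529864 -0.09773929396404483 [903.47911179 745.46940798 694.81380976] [[-0.841783457573037, 0.2969546221516247, -0.45079769624430144], [0.5397618174168889, 0.47478296947107357, -0.6951534451896554], [0.007602040199894161, -0.8284920544477273, -0.5599492161810602]] 0.9959342447916667
top 52.05327712514116 -0.06575603900794101 [ 2.51122705e+02 -1.17650389e-01  9.66271865e+02] [[-0.013160977389510586, -0.9753026686004094, 0.22048014263210472], [-0.9999122507362026, 0.013169972554805587, -0.0014292132687140219], [-0.0015098019123685469, -0.22047960550542112, -0.9753904162202741]] 0.9959537760416667
```

View pics/scene0.png

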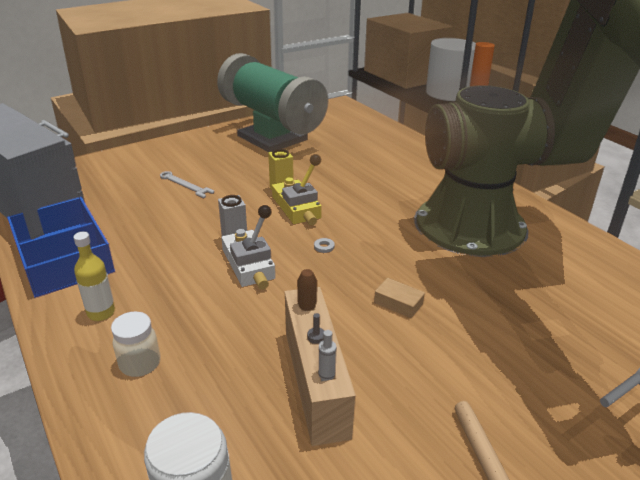

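View pics/top0.png

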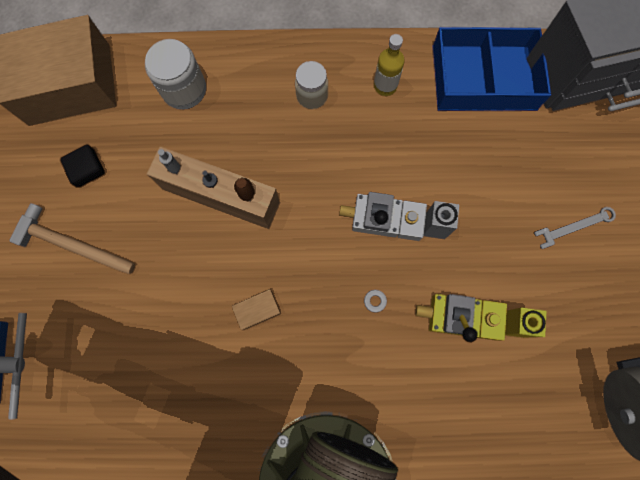

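The scene view shows the tube in the near end hole (327,355), with the drift in the middle and the driver at the far end. In the top view the tube is at (166,158), the grey block's collar at (446,214) and the knob at (381,217). The yellow block is the decoy.

```bash
cat > m.py <<'E'
from h import *
from scipy import ndimage
P={}
for n in('top','scene'):
    c={k:(v.item() if v.shape==() else v) for k,v in np.load(f'{n}0.npz',allow_pickle=True).items()}
    X=cloud(c); P[n]=X; z=X[...,2]
    def reg(b,zr):
        u0,v0,u1,v1=b; m=np.zeros(z.shape,bool); m[v0:v1,u0:u1]=1
        return X[m&(z>zr[0])&(z<zr[1])]
    B={'top':dict(rack=(140,140,285,230),tube=(150,140,182,175),drift=(198,165,220,190),driver=(232,172,258,203),man=(335,185,465,245),knob=(368,205,394,230)),
       'scene':dict(rack=(275,285,360,445),tube=(312,328,345,382),drift=(303,310,328,345),driver=(292,265,322,312),man=(215,190,280,290),knob=(255,202,273,222))}[n]
    print(n)
    p=reg(B['rack'],(88,100)); print('rack top z',np.median(p[:,2]),cv2.minAreaRect(p[:,:2].astype(np.float32)))
    p=reg(B['man'],(31,38)); print('block z',np.median(p[:,2]),cv2.minAreaRect(p[:,:2].astype(np.float32)))
    p=reg(B['man'],(85,103)); print('collar/fitting',np.median(p[:,2]),p[:,2].max(),cv2.minAreaRect(p[:,:2].astype(np.float32)))
    for k,zr in(('tube',(140,180)),('tube',(110,138)),('drift',(110,150)),('driver',(120,170)),('knob',(110,150))):
        p=reg(B[k],zr); 
        if len(p): print(k,zr,len(p),p.min(0).round(1),p.max(0).round(1),np.median(p,0).round(1))
E
python3 m.py
python3 - <<'E'
import cv2
a=cv2.imread('pics/top0.png')[130:260,140:470]; b=cv2.imread('pics/scene0.png')[190:300,215:345]
cv2.imwrite('pics/crop1.png',cv2.resize(cv2.imread('pics/top0.png')[185:245,335:465],None,fx=6,fy=6,interpolation=cv2.INTER_CUBIC))
E
```

```text
top
rack top z 94.31280967648371 ((554.8731689453125, 209.77459716796875), (242.95603942871094, 62.82146072387695), 68.68146514892578)
block z 34.31780246573442 ((496.4873962402344, -146.65545654296875), (205.94190979003906, 70.52650451660156), 80.3868637084961)
collar/fitting 94.87641953192554 102.7484273577445 ((483.2790832519531, -226.63551330566406), (48.109683990478516, 46.743778228759766), 81.55023193359375)
tube (140, 180) 183 [568.6 266.9 140.3] [591.5 290.3 176.2] [577.2 276.5 150.1]
tube (110, 138) 87 [568.8 266.8 110. ] [589.8 287.  137.5] [573.9 271.  123.5]
drift (110, 150) 59 [549.3 204.5 110.2] [559.6 214.1 142.7] [552.  208.6 134.6]
driver (120, 170) 313 [510.2 123.5 120.6] [539.6 154.4 165.5] [520.4 135.8 152.2]
knob (110, 150) 174 [ 457.2 -115.3  123.8] [482.6 -90.8 144.1] [ 468.  -102.3  137.9]
scene
rack top z 93.17449864648978 ((554.365478515625, 211.74072265625), (243.11837768554688, 60.87533187866211), 68.59086608886719)
block z 33.325763224806394 ((458.3060302734375, -205.49559020996094), (328.12359619140625, 122.67164611816406), 58.32825469970703)
collar/fitting 93.36875904398255 102.89105374761459 ((490.0755310058594, -173.99627685546875), (153.88284301757812, 47.709693908691406), 83.2108154296875)
tube (140, 180) 327 [570.4 270.1 140.5] [594.1 294.2 174. ] [584.9 285.4 149.1]
tube (110, 138) 265 [550.9 210.3 110. ] [594.  293.7 138. ] [586.7 289.3 122.8]
drift (110, 150) 134 [549.2 206.  110.3] [588.1 274.3 149.1] [556.8 214.5 129. ]
driver (120, 170) 517 [513.4 130.7 120.1] [543.5 158.8 162.6] [532.8 150.6 144.9]
knob (110, 150) 170 [ 458.7 -110.3  110.2] [484.2 -85.7 142.3] [474.9 -95.5 131.6]
```

View pics/crop1.png

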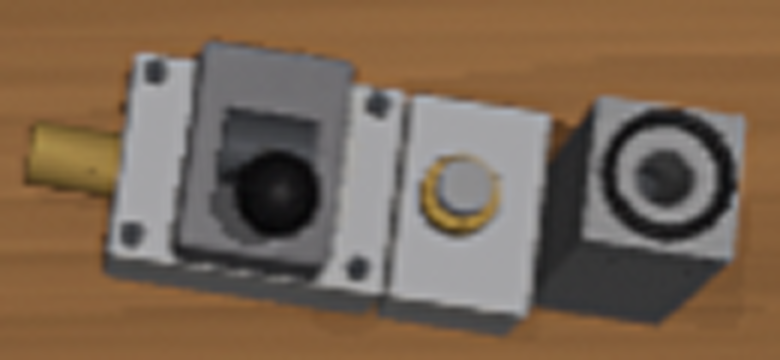

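```bash
cat >> h.py <<'E'
def ori(deg):
    a=np.radians(deg); x=np.array([np.cos(a),np.sin(a),0]); y=np.array([0,0,-1.]); return quat(np.c_[x,y,np.cross(x,y)])
def best(pos,deg):
    r=[]
    for d in(deg,deg+180):
        try: j=bot.ik(pos,ori(d))
        except Exception as e: j=None
        if j is not None: r.append((abs(j[5]),d))
    return ori(min(r)[1]) if r else None
E
python3 - <<'E'
from h import *
print(np.array(bot.read_camera('wrist')['mount']).round(3))
for n,p,d in(('tube',[581.5,280.5,300],-21.4),('port',[483.3,-226.6,260],-9)):
    q=best(p,d); bot.move_to(p,q); bot.dwell(.3)
    c=cam('wrist'); np.savez(f'w_{n}.npz',**c); cv2.imwrite(f'pics/w_{n}.png',c['image'])
    print(n,bot.read_state()['joint_positions'].round(2),bot.read_state()['clock'],c['o'],c['fovy'],c['k1'])
a=[cv2.imread(f'pics/w_{n}.png') for n in('tube','port')]
cv2.imwrite('pics/w2.png',cv2.resize(np.hstack(a),None,fx=.62,fy=.62,interpolation=cv2.INTER_AREA))
E
```

```text
[[   1.       0.       0.      -0.16 ]
 [  -0.      -0.309    0.951 -123.387]
 [   0.      -0.951   -0.309   78.214]
 [   0.       0.       0.       1.   ]]
tube [0.39 0.49 1.14 0.   1.51 0.77] 2.2417 [610.58016282 354.04891959 423.46145488] 71.2951809623275 -0.05006732021534393
port [-0.51  0.26  1.55  0.    1.33 -0.35] 4.4667 [ 496.38366741 -148.78617151  383.36917243] 71.2951809623275 -0.05006732021534393
```

View pics/w2.png

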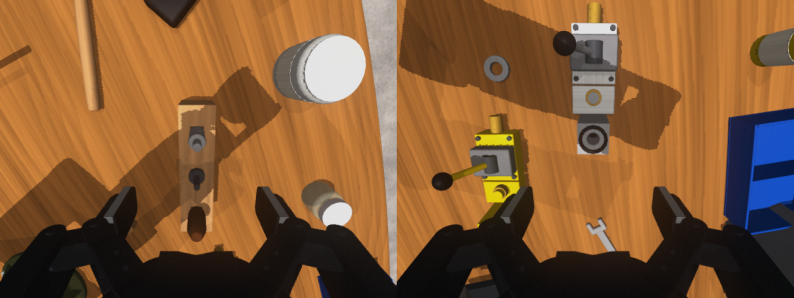

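```bash
cat > m2.py <<'E'
from h import *
def load(f): return {k:(v.item() if v.shape==() else v) for k,v in np.load(f,allow_pickle=True).items()}
def circ(P):
    A=np.c_[2*P[:,:2],np.ones(len(P))]; s=np.linalg.lstsq(A,(P[:,:2]**2).sum(1),rcond=None)[0]; return s[:2],np.sqrt(s[2]+s[:2]@s[:2])
outs=[]
for f,b in(('w_port.npz',(290,195,342,250)),('top0.npz',(432,198,462,232)),('scene0.npz',(215,190,250,212))):
    c=load(f); u0,v0,u1,v1=b; g=cv2.cvtColor(c['image'],cv2.COLOR_BGR2GRAY)[v0:v1,u0:u1]
    g=cv2.resize(g,None,fx=8,fy=8,interpolation=cv2.INTER_CUBIC); m=(g<60).astype(np.uint8)
    outs.append(cv2.resize(np.hstack([g,m*255]),(780,190)))
    cs,h=cv2.findContours(m,cv2.RETR_CCOMP,cv2.CHAIN_APPROX_NONE)
    for k,q in zip(cs,h[0]):
        if len(k)<90: continue
        uv=(k[:,0]+.5)/8-.5+[u0,v0]
        P=plane(c,uv,101); 
        ctr,r=circ(P); print(f,'hole' if q[3]>=0 else 'outer',len(k),ctr.round(1),round(r,1),'rms',np.std(np.linalg.norm(P[:,:2]-ctr,axis=1)).round(1))
c=load('w_port.npz');X=cloud(c);p=X[185:255,285:345].reshape(-1,3)
for zr in((98,104),(85,98)):
    q=p[(p[:,2]>zr[0])&(p[:,2]<zr[1])]; print('port depth',zr,len(q),np.median(q[:,2]),cv2.minAreaRect(q[:,:2].astype(np.float32)))
p=X[20:260,250:400].reshape(-1,3);q=p[(p[:,2]>31)&(p[:,2]<38)];print('block',cv2.minAreaRect(q[:,:2].astype(np.float32)))
p=X[40:100,250:300].reshape(-1,3);q=p[p[:,2]>112];print('knob',q.min(0),q.max(0))
c=load('w_tube.npz');X=cloud(c);p=X[190:250,295:345].reshape(-1,3)
for zr in((160,180),(143,153),(105,143)):
    q=p[(p[:,2]>zr[0])&(p[:,2]<zr[1])]
    if len(q): print('tube',zr,len(q),np.median(q[:,2]),q.min(0).round(1),q.max(0).round(1),circ(q))
p=X[150:400,270:370].reshape(-1,3);q=p[(p[:,2]>90)&(p[:,2]<98)];print('rack',np.median(q[:,2]),cv2.minAreaRect(q[:,:2].astype(np.float32)))
w=cv2.imread('pics/w_tube.png')[180:260,280:360]
outs.append(cv2.resize(cv2.cvtColor(w,cv2.COLOR_BGR2GRAY),(780,190)))
cv2.imwrite('pics/masks.png',np.vstack(outs[:3]))
E
python3 m2.py
```

```text
w_port.npz outer 163 [ 490.5 -227.7] 2.5 rms 1.0
w_port.npz outer 429 [ 484.4 -221.6] 5.8 rms 1.6
w_port.npz outer 1047 [ 484.7 -226.2] 20.3 rms 0.2
w_port.npz hole 799 [ 484.7 -226.1] 15.6 rms 0.2
w_port.npz outer 114 [ 504.4 -203.8] 1.5 rms 0.6
w_port.npz outer 99 [ 496.3 -201.9] 1.4 rms 0.5
w_port.npz outer 148 [ 487.6 -200.5] 1.6 rms 0.5
w_port.npz outer 180 [ 480.6 -200.8] 2.7 rms 1.0
top0.npz outer 433 [ 455.3 -217.6] 14.4 rms 5.8
top0.npz outer 199 [ 481.4 -225.7] 7.5 rms 0.8
top0.npz outer 247 [ 488.2 -207.5] 10.7 rms 2.9
top0.npz outer 494 [ 482.5 -226.2] 20.1 rms 0.3
top0.npz hole 390 [ 482.6 -225.7] 16.0 rms 0.2
scene0.npz outer 349 [ 487.  -216.9] 20.5 rms 0.9
scene0.npz hole 284 [ 486.9 -217.6] 15.5 rms 0.9
port depth (98, 104) 730 100.64493040037303 ((484.96337890625, -227.28611755371094), (40.7963752746582, 40.826271057128906), 19.57540512084961)
port depth (85, 98) 1665 94.83055407883143 ((484.9337463378906, -227.25228881835938), (46.14036178588867, 46.10813903808594), 80.64244842529297)
block ((496.38446044921875, -155.11495971679688), (183.5607452392578, 69.88407897949219), 80.14004516601562)
knob [ 458.57626333 -148.78617151  112.03123803] [496.38366741 -91.03032639 383.36917243]
tube (160, 180) 233 173.5303308836241 [577.7 273.4 160.1] [589.  285.  175.7] (array([583.3775174 , 279.58294879]), np.float64(4.47264099601967))
tube (143, 153) 394 149.65372007407566 [570.9 268.  143.3] [595.2 291.1 152.5] (array([583.22498606, 279.4138154 ]), np.float64(9.54318212653363))
tube (105, 143) 206 124.5676839656432 [574.4 276.3 105.4] [594.9 290.7 143. ] (array([583.13694933, 278.71434224]), np.float64(11.712748675106816))
rack 94.85170374230273 ((556.004638671875, 209.25897216796875), (239.63442993164062, 60.186500549316406), 68.57726287841797)
```

View pics/masks.png

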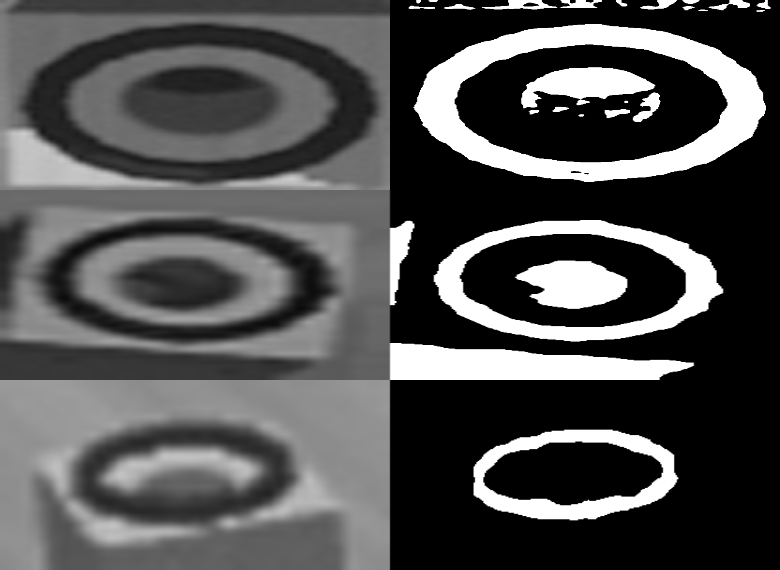

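Port ≈ (484.7, -226.3) and tube ≈ (583.2, 279.3), both from the wrist camera. The masks show a clean collar ring in all three views. Next I grasp, lift and carry the tube over the port.

```bash
python3 - <<'E'
from h import *
T=np.array([583.2,279.3]);P=np.array([484.7,-226.3])
q=best([*T,260],-21.4)
bot.move_gripper(60); bot.move_to([*T,225],q)
print(bot.servo_line([*T,128],speed=80,until_force=15)); print(bot.read_state()['ee_pos'])
bot.move_gripper(15,60); bot.dwell(.2); s=bot.read_state(); print('grip',s['grip_width'],s['ft_force'])
print(bot.servo_line([*T,320],speed=100,until_force=None)); s=bot.read_state();print(s['grip_width'],s['ft_force'],s['clock'])
q2=best([*P,320],-9.7)
bot.move_to([*P,320],q2); bot.servo_line([*P,235],speed=80); bot.dwell(.4)
s=bot.read_state();print(s['grip_width'],s['ft_force'],s['ee_pos'],s['clock'])
for n in('wrist','top','scene'):
    c=cam(n); np.savez(f'{n}1.npz',**c); cv2.imwrite(f'pics/{n}1.png',c['image'])
w=cv2.imread('pics/wrist1.png'); a=cv2.resize(w[60:340,200:440],(480,560)); t=cv2.resize(cv2.imread('pics/scene1.png')[130:290,180:270],(315,560))
cv2.imwrite('pics/v1.png',np.hstack([a,t]))
E
```

```text
False
[583.43145985 279.38733402 128.61129043]
grip 22.617361514222097 [ 1.26286009 -1.00324858  6.33867525]
False
22.440813434290448 [-0.70072373 -0.25398    -0.94837437] 10.775
22.75619687888082 [ 0.2209278  -0.47469503 -2.09403599] [ 484.70234843 -226.31877406  235.07192003] 14.2583
```

View pics/v1.png

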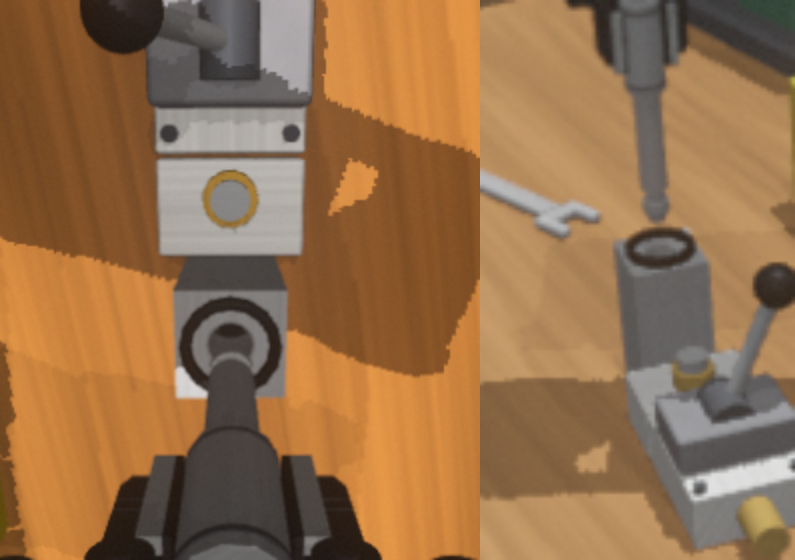

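```bash
python3 - <<'E'
from h import *
P=[484.7,-226.3]
def pr(t):
    s=bot.read_state(); print(t,s['ee_pos'].round(2),s['ft_force'].round(1),round(s['grip_width'],2),round(s['clock'],2)); return s
pr('a'); h=bot.servo_line([*P,203],speed=25,until_force=5); pr(h)
if not h:
    h=bot.servo_line([*P,188],speed=25,until_force=5); pr(h)
    if not h: h=bot.servo_line([*P,138],speed=12,until_force=13); pr(h); bot.dwell(.2); pr('end')
E
```

```text
a [ 484.72 -226.3   235.03] [-0.1 -0.4 -0.8] 22.89 14.41
False [ 484.76 -226.33  203.18] [ 0.5 -0.2 -1. ] 22.77 15.84
False [ 484.75 -226.35  188.08] [ 0.4 -0.5 -1. ] 22.67 16.59
True [ 484.89 -226.49  151.87] [-2.2  1.2 11.4] 22.3 19.33
end [ 484.89 -226.5   152.13] [-2.   1.1 10.2] 22.67 19.53
```

```bash
python3 - <<'E'
from h import *
s=bot.read_state(); x,y,z0=s['ee_pos']; z=z0
for i in range(12):
    z-=.4; bot.servo_line([484.7,-226.3,z],speed=8,until_force=4)
    s=bot.read_state(); print(round(z,2),s['ee_pos'].round(2),s['ft_force'].round(1),round(s['clock'],2))
    if s['ft_force'][2]>14.5: break
E
```

```text
151.73 [ 484.9  -226.43  152.48] [-2.7  0.9 10.4] 19.78
151.33 [ 484.9  -226.47  152.13] [-3.3  0.6 11.1] 20.03
150.93 [ 484.92 -226.47  151.77] [-3.4  1.  10.6] 20.28
150.53 [ 484.95 -226.48  151.49] [-3.6  1.3 12.3] 20.53
150.13 [ 485.01 -226.54  151.37] [-2.9  2.  14.9] 20.78
```

```bash
python3 - <<'E'
from h import *
z=150.13
for i in range(12):
    z+=.5; bot.servo_line([484.7,-226.3,z],speed=8)
    s=bot.read_state(); print(round(z,2),s['ee_pos'].round(2),s['ft_force'].round(1),round(s['clock'],2))
    if s['ft_force'][2]<-5: break
E
```

```text
150.63 [ 484.99 -226.48  151.62] [-3.2  0.5 12.2] 21.03
151.13 [ 484.97 -226.45  152.01] [-2.1  1.4 10.8] 21.28
151.63 [ 484.96 -226.45  152.41] [-3.2  0.4 10.1] 21.53
152.13 [ 484.92 -226.44  152.81] [-2.9  0.7  9.1] 21.78
152.63 [ 484.88 -226.42  153.2 ] [-1.7  0.3  8.4] 22.03
153.13 [ 484.88 -226.38  153.6 ] [-2.1  0.4  7. ] 22.28
153.63 [ 484.79 -226.35  153.79] [-0.7 -0.2  4.1] 22.53
154.13 [ 484.69 -226.29  153.95] [0.4 0.1 0.5] 22.78
154.63 [ 484.56 -226.2   154.17] [ 1.1 -0.7 -6.1] 23.03
```

The tug shows the tube is latched: spring travel of about 2 mm, then a sharp reversal to -6 N. I unload and release, back off, and check.

```bash
python3 - <<'E'
from h import *
def pr(t):
    s=bot.read_state(); print(t,s['ee_pos'].round(2),s['ft_force'].round(1),round(s['grip_width'],2),round(s['clock'],2)); return s
P=[484.7,-226.3]
bot.servo_line([*P,154.1],speed=8); pr('unload')
bot.move_gripper(70); bot.dwell(.2); pr('open')
bot.servo_line([*P,300],speed=120); bot.dwell(.5); pr('up')
for n in('wrist','top'):
    c=cam(n); np.savez(f'{n}2.npz',**c); cv2.imwrite(f'pics/{n}2.png',c['image'])
c=cam('scene'); cv2.imwrite('pics/scene2.png',c['image'])
c=cam('wrist'); X=cloud(c); p=X.reshape(-1,3)
m=(np.hypot(p[:,0]-P[0],p[:,1]-P[1])<18)&(p[:,2]>150)&(p[:,2]<230); q=p[m]
t=q[q[:,2]>np.percentile(q[:,2],98)-3]; print('tube top z',np.percentile(q[:,2],[50,90,98]),t.mean(0))
m=(np.hypot(p[:,0]-470.5,p[:,1]+102)<30)&(p[:,2]>113)&(p[:,2]<150);q=p[m]; print('knob',len(q),q.min(0),q.max(0))
a=cv2.resize(cv2.imread('pics/wrist2.png')[20:300,200:440],(480,560)); t=cv2.resize(cv2.imread('pics/scene2.png')[130:290,180:270],(315,560))
cv2.imwrite('pics/v2.png',np.hstack([a,t]))
E
```

```text
unload [ 484.63 -226.28  154.08] [-0.3 -0.1 -1.6] 22.51 23.28
open [ 484.7  -226.31  154.12] [ 0.   1.2 -0.1] 70.12 24.0
up [ 484.71 -226.3   299.99] [-0.1 -0.9 -0.1] 69.82 25.87
tube top z [175.78979546 199.48570256 200.16843074] [ 486.58806679 -226.94574121  199.37313447]
knob 901 [ 458.73813254 -116.20768276  113.05914771] [484.50601035 -90.61252099 143.85902568]
```

View pics/v2.png

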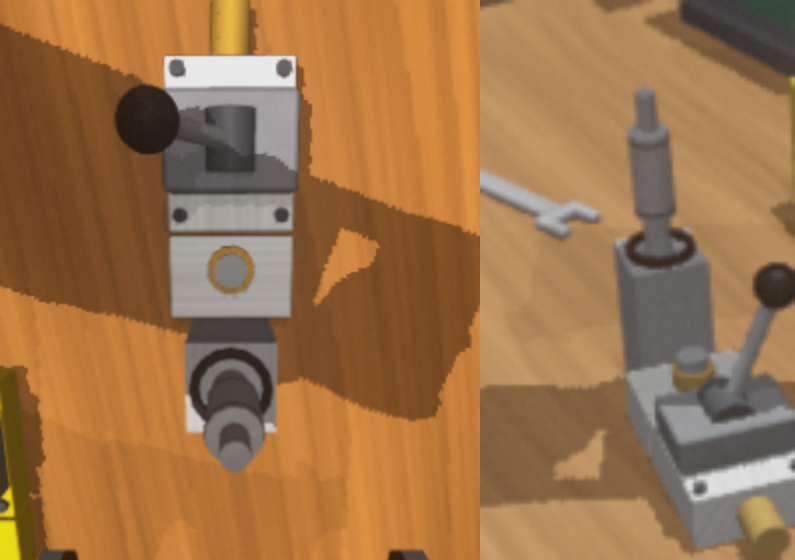

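The tube stands upright. Its top is at z≈199.5, so the tip is at 35.5, the same height as at release: it hasn't been pushed back. The knob is at (471.6, -103.4). Now the lever.

```bash
python3 - <<'E'
from h import *
def pr(t):
    s=bot.read_state(); print(t,s['ee_pos'].round(2),s['ft_force'].round(1),round(s['grip_width'],2),round(s['clock'],2)); return s
K=np.array([471.6,-103.4]); a=np.radians(80.3); bx=np.array([np.sin(a),-np.cos(a)])
q=bot.read_state()['tool_rot']
S=K-50*bx
bot.move_gripper(0)
bot.move_to([*S,300],q); bot.servo_line([*S,136],speed=120,until_force=15); pr('start')
print(bot.servo_line([*(K+55*bx),136],speed=40,until_force=8)); s=pr('stop')
print('tcp travel rel knob start', (s['ee_pos'][:2]-K)@bx)
c=cam('wrist'); cv2.imwrite('pics/w3.png',c['image'])
E
```

```text
start [422.56 -95.08 136.49] [ 0.1  0.7 -0.6] -0.12 28.88
True
stop [ 515.77 -110.91  135.46] [-5.2  0.2  6. ] 0.0 30.98
tcp travel rel knob start 44.80356903685793
```

```bash
python3 - <<'E'
from h import *
K=np.array([471.6,-103.4]); a=np.radians(80.3); bx=np.array([np.sin(a),-np.cos(a)])
p=bot.read_state()['ee_pos']
bot.servo_line([*(p[:2]-30*bx),136],speed=80); bot.servo_line([*(p[:2]-30*bx),270],speed=120); bot.dwell(.3)
c=cam('wrist'); X=cloud(c).reshape(-1,3)
q=X[(X[:,0]>450)&(X[:,0]<580)&(X[:,1]<-85)&(X[:,1]>-140)&(X[:,2]>112)&(X[:,2]<150)]; print(len(q),q.min(0),q.max(0))
k=(q.min(0)+q.max(0))/2; print('knob travel',(k[:2]-K)@bx,bot.read_state()['clock'])
q=X[(np.hypot(X[:,0]-484.7,X[:,1]+226.3)<18)&(X[:,2]>150)&(X[:,2]<230)]; print('tube',len(q),np.percentile(q[:,2],98) if len(q) else '')
w=c['image'];s=cam('scene')['image']; cv2.imwrite('pics/v3.png',np.hstack([cv2.resize(w,(480,360)),cv2.resize(s[130:300,180:300],(254,360))]))
E
```

```text
814 [ 528.44424921 -127.32154006  112.05277382] [ 554.64682535 -102.4018303   141.59489368]
knob travel 70.87673097221666 33.175
tube 0
```

View pics/v3.png

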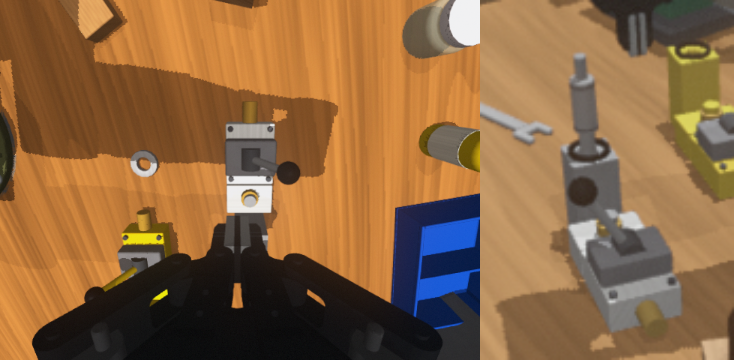

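The lever is over and the knob has travelled about 71 of 77 mm (~0.92 rad). I push once more, lower on the knob, for margin and then re-check.

```bash
python3 - <<'E'
from h import *
K=np.array([471.6,-103.4]); a=np.radians(80.3); bx=np.array([np.sin(a),-np.cos(a)])
A=K+18*bx
bot.servo_line([*A,270],speed=150); bot.servo_line([*A,128],speed=120,until_force=12)
print(bot.servo_line([*(K+56*bx),128],speed=25,until_force=10)); s=bot.read_state(); print((s['ee_pos'][:2]-K)@bx,s['ft_force'])
bot.servo_line([*A,128],speed=60); bot.servo_line([*A,300],speed=150)
bot.move_to([440,-180,320],bot.read_state()['tool_rot']); bot.dwell(.5)
B={}
c=cam('wrist'); X=cloud(c).reshape(-1,3); t=cam('top'); Y=cloud(t).reshape(-1,3)
for n,Z in(('wrist',X),('top',Y)):
    q=Z[(Z[:,0]>450)&(Z[:,0]<590)&(Z[:,1]<-85)&(Z[:,1]>-140)&(Z[:,2]>112)&(Z[:,2]<150)]
    if len(q): k=(q.min(0)+q.max(0))/2; print(n,'knob',len(q),k,(k[:2]-K)@bx)
    q=Z[(np.hypot(Z[:,0]-484.7,Z[:,1]+226.3)<18)&(Z[:,2]>150)&(Z[:,2]<230)]
    if len(q): print(n,'tube',len(q),np.percentile(q[:,2],98),q[q[:,2]>190].mean(0))
print(bot.read_state()['clock'],bot.read_state()['ft_force'])
s=cam('scene')['image']; cv2.imwrite('pics/v4.png',s)
E
```

```text
True
44.387872305319505 [-4.66080105  0.57631702  4.18542962]
wrist knob 703 [ 541.61571008 -114.73002669  126.77604997] 70.92371748491438
wrist tube 878 200.0666209954333 [ 485.57259032 -225.0996307   197.77498043]
top knob 182 [ 539.80500593 -115.31067692  126.75148527] 69.23673351493395
38.7917 [-0.03288731 -0.01318213 -0.2630904 ]
```

View pics/v4.png

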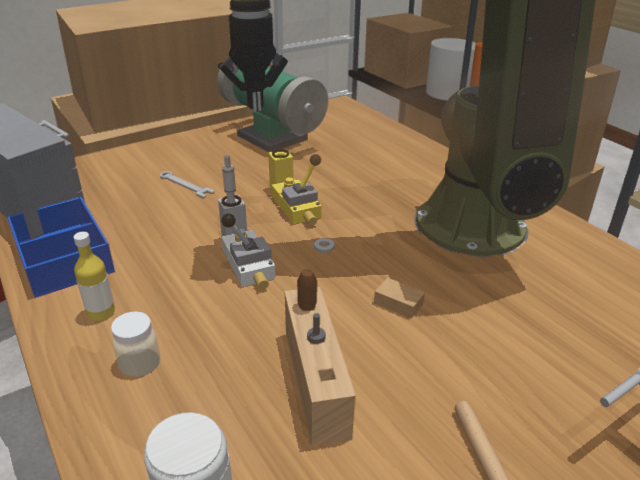

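```bash
python3 -c "
from rig import bot
bot.finish_job(); print(bot.read_state()['clock'])"
```

```text
the job is handed in; nothing more can be done
the job is handed in; nothing more can be done
```

I pulled the tube from the rack, latched it in the fitting, let go, then swung the shut-off lever over and handed the job in at about 39 s of the 72 s limit. No verdict was reported.

- **Insertion:** the push stopped on a steep rise at about 16 N net, against the 30 N limit. An upward tug gave about 2 mm of spring travel and then held against 5–6 N, so the jaws had caught.
- **Tube after letting go:** its top read z ≈ 200 mm both after release and after the lever swing. That puts the tip about 59 mm below the mouth, upright and within about 2 mm of the bore's axis.
- **Lever:** two separate pushes stopped at the same place, with force changes of 8 and 10 N, so I take that as the end stop.
- **Disagreement on the lever:** I measured about 71 mm of knob travel, not the nominal 77 mm. Knob heights suggest the lever started slightly open (about 0.09 rad) and ended near 0.97 rad. Assuming it started fully closed, the travel still gives about 0.92 rad, above the required 0.85.
- **Disagreement on the port:** the top camera put it about 2 mm from the wrist camera's position. I used the wrist camera's, and the tube went in without touching the rim.
- **Rest of the scene:** the last picture shows the drift, the driver and the yellow block unmoved, with the arm clear of everything.

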